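Put three medicines back into their own holders

ROBOT

A 6-joint arm with a two-finger parallel gripper is mounted at the origin on a cart in front of the work surface, level with it; the furniture and walls round the work are solid. World frame = base frame: x ahead of the robot, y to its left, z up, the work surface at z = 0. Lengths are in m, angles in degrees, forces in N, time in s.
With the tool pointing down it reaches from about 0.275 to 0.975 m from the base axis. Payload 8.4 kg.
Tool frame: the origin (TCP) lies between the finger pads; the fingertips stand 14 mm ahead of it and the grasp point (between the pads) lies 5 mm behind it (tip_extent is the distance from the TCP to the fingertips, in m); x points along the fingers, y is the direction in which the jaws open and shut, and the axes are right-handed (so a half turn about x gives the same grasp; the last joint's range is limited). The gripper opens to 92 mm and grips with 3 to 60 N. Pads are 20 mm wide; open, the fingers measure 128 mm over their backs; the gripper's body (75 mm by 189 mm) begins 69 mm behind the grasp point.
Start: joints at [73.258, 20.225, 93.587, -0, 66.188, -0.138], TCP at [0.179, 0.599, 0.229] pointing down, gripper open.
Joint ranges: [-150.9, 150.9], [-52.94, 120.26], [3.33, 152.33], [-74.26, 254.26], [0, 154.13], [-172.89, 172.89]. Speed limits (degrees/s): [127.2, 127.2, 159.86, 180, 180, 180].

INTERFACE

Orientations are given as a 3x3 rotation matrix whose columns are the frame's x, y, z axes.
In Python, from plant import sense, grab_frame, camera_model, sign_off, tip_extent gives the robot as it stands.
- The arm moves only by the shell command python3 -m pendant 'ROWS' [FORCE]. ROWS is JSON, a list that holds one entry, the list of rows, each a list of 5 numbers: the shift along the world's x, y, z in mm, then the turn about the world's z in degrees, then the finger opening in mm, from 0 to 91.9. A call has exactly 10 rows; each row is the pose to reach, as a shift and turn from the pose commanded when the call began; what a row does not reach only later rows make up. A row lasts 1/8 s, in which the tool goes at most 62.5 mm and 10.7 degrees, less where a joint would pass 70% of its speed; a pose out of reach is approached as far as the arm can. A call with a gripper value outside its range is refused whole. The fingers move at their own pace and stop on an object; FORCE is the grip in N (left out, the last holds). Time passes only in rows, so rows that repeat a pose let the fingers close, or fill a call up. It gives the time, the measured TCP pose, the force and the opening at its end, in the units of the state.
- sense(): the state, without advancing time (a new reading comes with each control period).
- grab_frame(name): name is "scene" or "top" or "wrist"; returns the picture (384x512x3 uint8, blue, green, red); there is no depth.
- camera_model(name): a dict with "K" (3x3 intrinsics, pixels), "rvec" (rotation vector, rad) and "tvec" (3), from world to camera coordinates, as OpenCV has them. Camera axes: x right, y down, z forward; pixel columns grow to the right and rows downward; lengths in m; the calibration is good to about 2 mm. A picture is of the moment at which its call begins: read the wrist's pose just before it. camera_model takes no time and is no camera call; for the wrist camera it gives the pose at the moment of the call.
- sign_off(): hands the job in, once; it reports no verdict.
The state is a dict: "time_s": time; "q": joint angles; "joint_vel": joint speeds; "joint_torque": joint torques, N m; "ee_pos": TCP position; "tcp_rot": TCP orientation; "ft_force": force on the tool from outside, world axes, zero at the start; "moment": the same for the moment, N m; "finger_gap": opening from 0.0 (shut) to 1.0 (fully open).
Only numpy, scipy, OpenCV 4.12 (cv2) and the standard library are available. Lean on these libraries where they do the work, as an engineer would, in place of code of your own. Each camera call takes 0.05 s, during which the arm holds its last target.

TASK

The ointment pot, the dropper bottle and the carton have been put back in each other's holders. Put each upright into the holder made for it, fully down on the well's floor: the pot in the large round one, the dropper bottle in the small round one, the carton in the rectangular one. Stand one of the three upright on the empty white mat meanwhile and let go of it there, to free a holder; tip nothing over and leave the other things on the worktop alone.

Things in the scene. Friction and masses are not known exactly. Their poses are not given: they have to be found in the camera images.
- pot_mid (a point): white round screw-lid ointment pot, 54 mm diameter, 47 mm tall, standing upright; the point is its centre, 23.5 mm above its base, z up. At the start it stands on the rim of the small round holder, which it is too wide to enter. It can be gripped at any height, in any direction.
- dropper_mid (a point): white dropper bottle with a long conical cap, 112 mm tall, upright; the round body, 33 mm diameter, reaches from its base to 63 mm up, above it the neck and cap are 25 mm wide and taper to 18 mm. The point is on its axis, half-way up (56 mm above its base), z up. At the start it stands loosely in the well of the rectangular holder.
- carton_mid (a point): upright folding medicine carton, rigid: 40 mm along its x, 46 mm along its y, 122 mm tall; the point is its centre, 61 mm above its base, z up. At the start it stands loosely in the well of the large round holder.
- pot_holder: the pot's place: large round grey holder, fixed, 92 mm outside diameter (a thin foot flange at the worktop is 100 mm), 20 mm tall, with a round well of 68 mm diameter; the well's floor is 6 mm and its rim 20 mm above the worktop. origin at the centre of its underside, on the worktop; z up.
- dropper_holder: the dropper bottle's place: small round grey holder, fixed, 72 mm outside diameter (foot flange 80 mm), 20 mm tall, with a round well of 44 mm diameter; floor of the well 6 mm, rim 20 mm above the worktop. origin at the centre of its underside, on the worktop; z up.
- carton_holder: the carton's place: rectangular grey holder, fixed, 76 mm along its x by 82 mm along its y (foot flange 84 by 90 mm), 20 mm tall, with a rectangular well 52 mm along its x by 58 mm along its y; floor of the well 6 mm, rim 20 mm above the worktop. The carton goes in with its x along the holder's x, either way round. origin at the centre of its underside, on the worktop; z up.
- mat: empty square white mat, fixed, 110 x 110 mm, 3 mm thick, the halfway place; origin at the centre of its underside, on the worktop; z up, its sides along x and y.
- tall_bottle_mid (a point): bystander, leave alone: white syrup bottle with a clear dosing cup over its cap, 44 mm diameter, 120 mm tall, upright behind the work; the point is its centre, 60 mm up.
- oximeter_mid (a point): bystander, leave alone: white hand-held meter with a dark screen lying flat behind the work, 143 mm along its x, 58 mm along its y, 27 mm thick; the point is its centre.
- tape_mid (a point): bystander, leave alone: stack of surgical tape rolls with green edges, 60 mm diameter, 73 mm tall, upright behind the work; the point is its centre, 36.5 mm up.

How it is judged:
By the outcome, as a careful person would: the job done as asked, in the order asked, and still so for the second after the job is handed in, with the robot touching nothing.
It also fails if it takes over 128 s, if anything falls off the work surface, if the arm or the gripper's body presses on something with over 40 N, if the wrist force passes 120 N, or if a joint passes its speed limit or range.

## Working session

There is one attempt and no reset: what is moved stays moved. The work goes in short steps, Python scripts to look and compute and a shell command to move; the robot and the scene stay as the last step left them, time stands still between calls to the robot, and variables do not carry over. Pictures are saved under pics/ and viewed, and the job is handed in when it is done.

```bash
ls; mkdir -p pics
python3 - <<'E'
from plant import *
import cv2
s=sense();print(s['time_s'],s['ee_pos'],s['tcp_rot'],s['finger_gap'],tip_extent)
for n in("scene","top","wrist"):
    m=camera_model(n);print(n,m)
    cv2.imwrite(f'pics/{n}0.png',grab_frame(n))
E
```

```text
pics
0.0 [0.17846201 0.5984796  0.22785858] [[-3.87103127e-04  2.85727722e-01  9.58310763e-01]
 [-1.35975120e-03  9.58309799e-01 -2.85727984e-01]
 [-9.99999001e-01 -1.41367041e-03  1.75538935e-05]] 1.0022887549769515 0.014
scene {'K': array([[376.70860994,   0.        , 252.40900788],
       [  0.        , 376.70860994, 190.42011912],
       [  0.        ,   0.        ,   1.        ]]), 'rvec': array([ 2.10387121, -0.99189412,  0.4314059 ]), 'tvec': array([-0.39859955,  0.34666487,  0.65222018])}
top {'K': array([[450.86685002,   0.        , 253.43428569],
       [  0.        , 450.86685002, 193.7935835 ],
       [  0.        ,   0.        ,   1.        ]]), 'rvec': array([ 2.20557086, -2.1574246 ,  0.0727271 ]), 'tvec': array([-0.01113355,  0.6354281 ,  1.4575409 ])}
wrist {'K': array([[297.69834193,   0.        , 258.25078022],
       [  0.        , 297.69834193, 194.99874775],
       [  0.        ,   0.        ,   1.        ]]), 'rvec': array([-2.35243204, -1.75437054, -0.21678292]), 'tvec': array([-0.62451955, -0.02814821,  0.39030039])}
```

View pics/scene0.png

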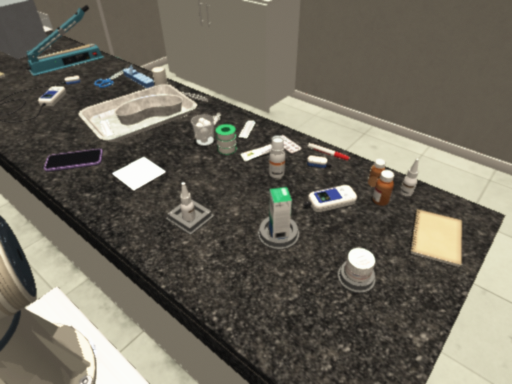

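View pics/top0.png

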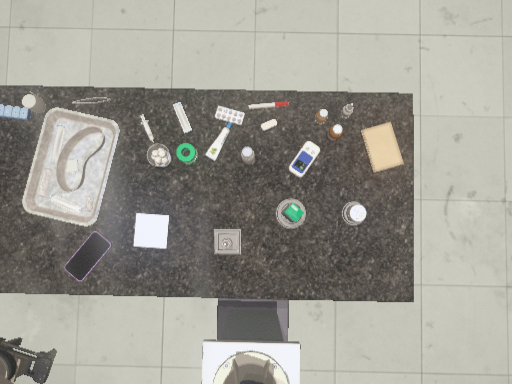

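View pics/wrist0.png

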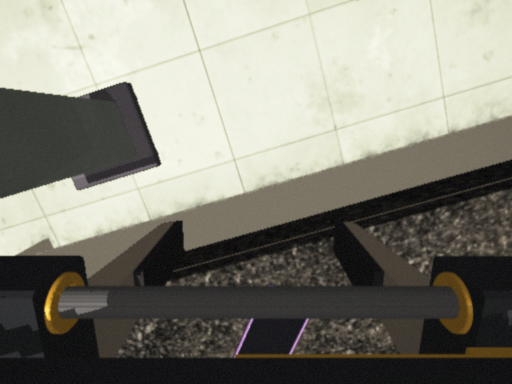

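The mat is at about (151,231) in the top view, with the dropper bottle in the rectangular holder at (228,241), the carton in the large round holder at (291,213) and the pot on the small holder at (354,213). I'll zoom in to measure.

Run:
```python
import cv2
t=cv2.imread('pics/top0.png')
c=t[180:270,125:385]
c=cv2.resize(c,None,fx=3,fy=3,interpolation=cv2.INTER_CUBIC);cv2.imwrite('pics/topz.png',c)
a=cv2.resize(t[195:260,205:255],None,fx=9,fy=9,interpolation=cv2.INTER_CUBIC)
cv2.imwrite('pics/topA.png',a)
s=cv2.imread('pics/scene0.png')[145:300,100:400]
cv2.imwrite('pics/scz.png',cv2.resize(s,None,fx=2.6,fy=2.6,interpolation=cv2.INTER_CUBIC))
b=cv2.resize(t[190:240,265:375],None,fx=7,fy=7,interpolation=cv2.INTER_CUBIC)
cv2.imwrite('pics/topB.png',b)
```

```text
(no output)
```

View pics/topA.png

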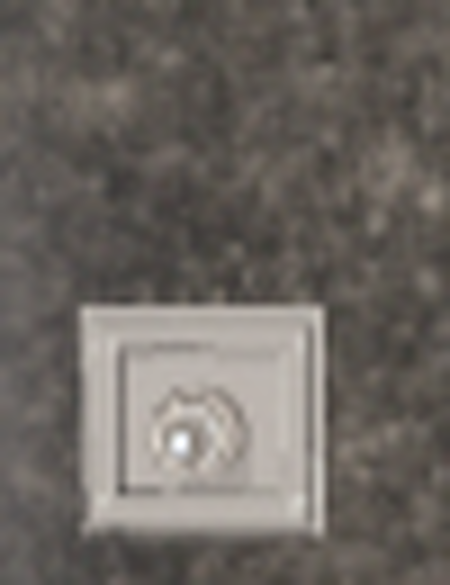

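View pics/topB.png

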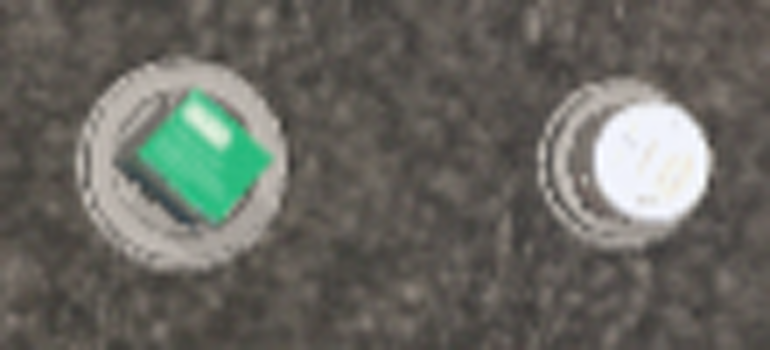

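View pics/scz.png

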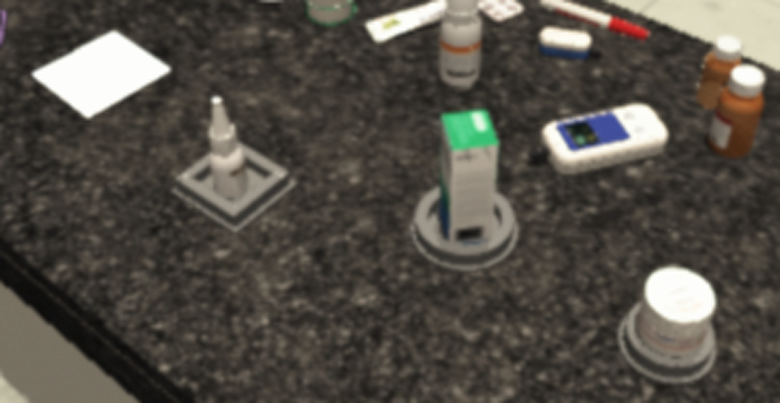

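```bash
cat > h.py <<'E'
import cv2,numpy as np
from plant import *
def bp(m,uv,z):
    R,_=cv2.Rodrigues(m['rvec']);C=-R.T@m['tvec'].ravel()
    d=R.T@np.linalg.inv(m['K'])@np.array([uv[0],uv[1],1.])
    return C+d*(z-C[2])/d[2]
def pj(m,P):
    return cv2.projectPoints(np.array(P,float).reshape(-1,3),m['rvec'],m['tvec'],m['K'],None)[0][:,0]
def circ(x,y,z,r,n=72):
    a=np.linspace(0,2*np.pi,n);return np.c_[x+r*np.cos(a),y+r*np.sin(a),z+0*a]
def rect(x,y,z,lx,ly,deg):
    a=np.radians(deg);c,s=np.cos(a),np.sin(a)
    p=np.array([[1,1],[1,-1],[-1,-1],[-1,1],[1,1]])*[lx/2,ly/2]
    p=p@np.array([[c,s],[-s,c]]);return np.c_[p+[x,y],z+np.zeros(5)]
def draw(img,m,curves,f,off,wh):
    x,y=off;w,h=wh
    o=cv2.resize(img[y:y+h,x:x+w],None,fx=f,fy=f,interpolation=cv2.INTER_CUBIC)
    for i,(c,col) in enumerate(curves):
        p=((pj(m,c)-[x,y]+.5)*f-.5)
        cv2.polylines(o,[np.int32(p.round())],False,col,1,cv2.LINE_AA)
    return o
def state():
    s=sense();print('t',round(s['time_s'],2),'tcp',s['ee_pos'].round(4),'yaw(y axis)',np.degrees(np.arctan2(s['tcp_rot'][1,1],s['tcp_rot'][0,1])).round(2),'F',np.round(s['ft_force'],1),'gap',round(s['finger_gap']*92,1));return s
E
python3 - <<'E'
from h import *
m=camera_model('top')
def A(u,v,z):return bp(m,((u+.5)/9-.5+205,(v+.5)/9-.5+195),z)
def B(u,v,z):return bp(m,((u+.5)/7-.5+265,(v+.5)/7-.5+190),z)
print('rect',[A(*p,.0).round(4) for p in[(82,307),(325,307),(325,535),(85,532)]])
print('well',[A(*p,.02).round(4) for p in[(118,345),(305,345),(305,492),(118,492)]])
print('drop tip',A(181,440,.118),'base body',A(197,430,.069))
print('pothold',B(183,164,0.0)); print('small',B(624,163,0)); print('pot',B(653,160,.067))
q=np.array([B(*p,.128) for p in[(198,88),(274,158),(217,224),(135,153)]]);print('carton',q.mean(0),[np.linalg.norm(q[i]-q[i-1]) for i in range(4)],[np.degrees(np.arctan2(*(q[i]-q[i-1])[1::-1])) for i in range(4)])
print('mat',[bp(m,p,.003).round(3) for p in[(151,231)]])
E
```

```text
rect [array([0.5183, 0.1324, 0.    ]), array([0.5203, 0.0428, 0.    ]), array([0.4369, 0.0408, 0.    ]), array([0.436 , 0.1289, 0.    ])]
well [array([0.505, 0.117, 0.02 ]), array([0.5065, 0.0491, 0.02  ]), array([0.4534, 0.0478, 0.02  ]), array([0.4519, 0.1156, 0.02  ])]
drop tip [0.47494559 0.08657805 0.118     ] base body [0.47666732 0.08437594 0.069     ]
pothold [ 0.57591943 -0.12224716  0.        ]
small [ 0.58101564 -0.33133489  0.        ]
pot [ 0.58031137 -0.32996356  0.067     ]
carton [ 0.57568264 -0.1223293   0.128     ] [np.float64(0.03945917051608903), np.float64(0.044749267106023095), np.float64(0.03794818288266462), np.float64(0.04691173397958938)] [np.float64(-42.975091178529475), np.float64(-131.59685387168994), np.float64(140.19834627722958), np.float64(50.25772468971185)]
mat [array([0.506, 0.34 , 0.003])]
```

Run:
```python
from h import *
s=state();m=camera_model('wrist');R,_=cv2.Rodrigues(m['rvec']);C=-R.T@m['tvec']
T=s['tcp_rot'];print('cam in tool',T.T@(C-s['ee_pos']),'fwd in tool',T.T@R[2],'right',T.T@R[0])
```

```text
t 0.15 tcp [0.1785 0.5986 0.228 ] yaw(y axis) 73.39 F [-0.5 -0.2  0.4] gap 91.9
cam in tool [-0.15659203  0.0001982  -0.06861456] fwd in tool [9.69518401e-01 1.08411622e-04 2.45018484e-01] right [-1.58094562e-06  9.99999905e-01 -4.36207319e-04]
```

```bash
python3 -m pendant '[[[30,-50,10,2,91],[60,-105,30,4,91],[90,-165,30,6,91],[120,-225,30,8,91],[145,-285,30,10,91],[165,-345,30,12,91],[180,-400,30,14,91],[190,-455,30,16,91],[200,-500,30,16.6,91],[201,-514,30,16.6,91]]]'
python3 - <<'E'
from h import *
state();cv2.imwrite('pics/w1.png',grab_frame('wrist'));np.save('w1.npy',camera_model('wrist'),allow_pickle=True)
E
```

```text
time_s: 1.4
ee_pos: [0.3797, 0.0828, 0.2586]
tcp_rot: [[0.0, 0.003, 1.0], [-0.0, 1.0, -0.003], [-1.0, -0.0, 0.0]]
ft_force: [0.1, 0.9, -0.3]
finger_gap: 0.994
t 1.4 tcp [0.3797 0.0828 0.2586] yaw(y axis) 89.82 F [ 0.1  0.9 -0.3] gap 91.5
```

View pics/w1.png

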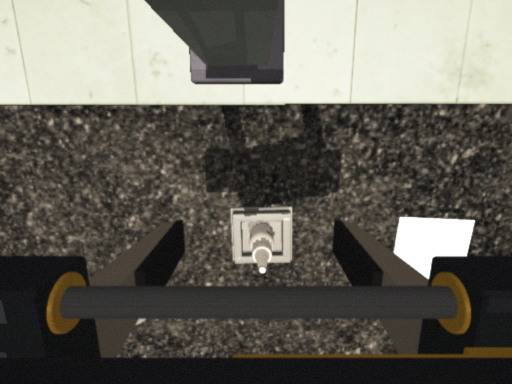

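The rectangular holder is around (262,236) with the dropper's tip at (262,270), and the mat is at the right. I'll overlay the models on a zoomed view.

```bash
cat > ov1.py <<'E'
from h import *
import sys
m=np.load('w1.npy',allow_pickle=True).item();img=cv2.imread('pics/w1.png')
hx,hy,a,dx,dy=map(float,sys.argv[1:6])
g=(0,255,0);r=(0,0,255);b=(255,0,0)
cv=[(rect(hx,hy,0,.084,.090,a),g),(rect(hx,hy,.02,.076,.082,a),b),(rect(hx,hy,.02,.052,.058,a),r),(circ(dx,dy,.069,.0165),g),(circ(dx,dy,.006,.0165),r),(circ(dx,dy,.118,.009),b)]
cv2.imwrite(sys.argv[6],draw(img,m,cv,8,(222,200),(80,75)))
E
python3 ov1.py 0.478 0.086 -1 0.476 0.0855 pics/o1.png
```

```text
(no output)
```

View pics/o1.png

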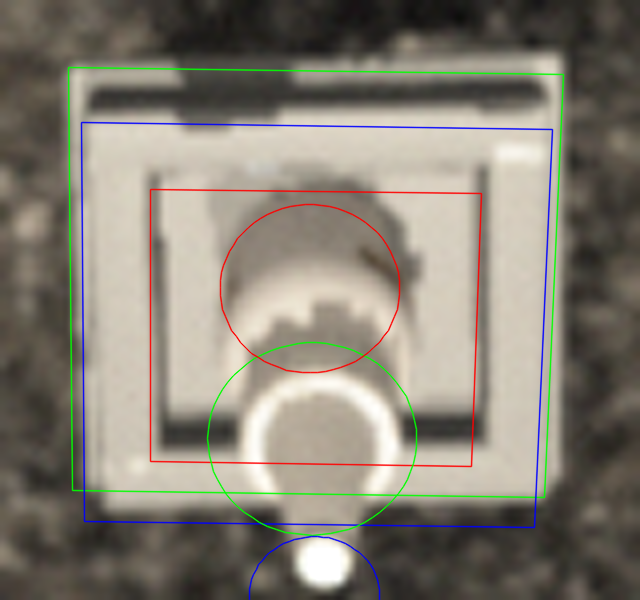

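```bash
python3 ov1.py 0.4755 0.0869 0.6 0.473 0.087 pics/o2.png
```

```text
(no output)
```

View pics/o2.png

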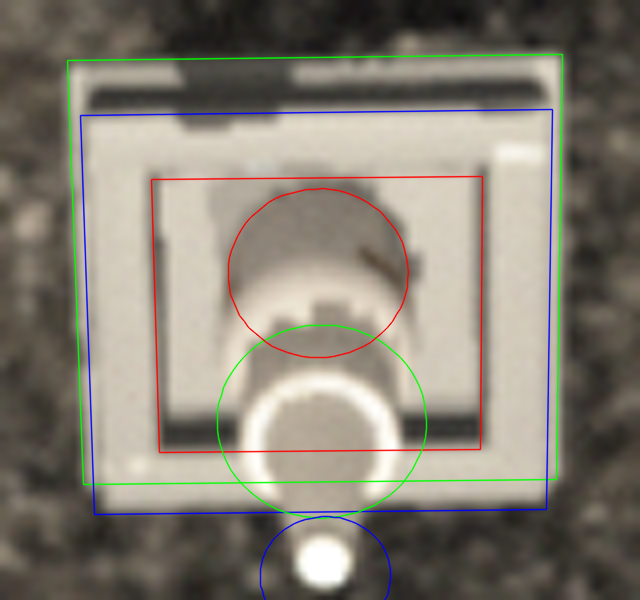

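```bash
python3 -m pendant '[[[15,-35,0,0,91],[40,-85,0,0,91],[60,-135,0,0,91],[80,-180,0,0,91],[90,-205,0,0,91],[90,-207,0,0,91],[90,-207,0,0,91],[90,-207,0,0,91],[90,-207,0,0,91],[90,-207,0,0,91]]]'
python3 - <<'E'
from h import *
state();cv2.imwrite('pics/w2.png',grab_frame('wrist'));np.save('w2.npy',camera_model('wrist'),allow_pickle=True)
E
python3 -m pendant '[[[0,-35,0,0,91],[0,-85,0,0,91],[0,-135,0,0,91],[0,-180,0,0,91],[0,-205,0,0,91],[0,-208,0,0,91],[0,-208,0,0,91],[0,-208,0,0,91],[0,-208,0,0,91],[0,-208,0,0,91]]]'
python3 - <<'E'
from h import *
state();cv2.imwrite('pics/w3.png',grab_frame('wrist'));np.save('w3.npy',camera_model('wrist'),allow_pickle=True)
E
cat > ov2.py <<'E'
from h import *
import sys
g=(0,255,0);r=(0,0,255);b=(255,0,0)
m=np.load('w2.npy',allow_pickle=True).item();img=cv2.imread('pics/w2.png')
hx,hy,cx,cy,a,sx,sy,px,py=map(float,sys.argv[1:10])
off=pj(m,[hx,hy,.04])[0].astype(int)-[35,30]
cv=[(circ(hx,hy,0,.05),g),(circ(hx,hy,.02,.046),b),(circ(hx,hy,.02,.034),r),(rect(cx,cy,.128,.04,.046,a),b),(rect(cx,cy,.006,.04,.046,a),r)]
cv2.imwrite(sys.argv[10],draw(img,m,cv,8,off,(75,70)))
m=np.load('w3.npy',allow_pickle=True).item();img=cv2.imread('pics/w3.png')
off=pj(m,[sx,sy,.04])[0].astype(int)-[35,30]
cv=[(circ(sx,sy,0,.04),g),(circ(sx,sy,.02,.036),b),(circ(px,py,.067,.027),r)]
cv2.imwrite(sys.argv[11],draw(img,m,cv,8,off,(75,70)))
E
python3 ov2.py .574 -.122 .574 -.122 -41 .579 -.331 .579 -.330 pics/o3.png pics/o4.png
```

```text
time_s: 2.7
ee_pos: [0.4696, -0.1216, 0.2587]
tcp_rot: [[0.0, -0.001, 1.0], [-0.0, 1.0, 0.001], [-1.0, -0.0, 0.0]]
ft_force: [-0.4, -0.1, 0.2]
finger_gap: 0.993
t 2.7 tcp [ 0.4696 -0.1216  0.2587] yaw(y axis) 90.03 F [-0.4 -0.1  0.2] gap 91.3
time_s: 4.0
ee_pos: [0.4698, -0.3296, 0.2587]
tcp_rot: [[0.0, -0.001, 1.0], [-0.0, 1.0, 0.001], [-1.0, -0.0, 0.0]]
ft_force: [-0.7, -0.5, 0.3]
finger_gap: 0.99
t 4.0 tcp [ 0.4698 -0.3296  0.2587] yaw(y axis) 90.04 F [-0.7 -0.5  0.3] gap 91.1
```

View pics/o3.png

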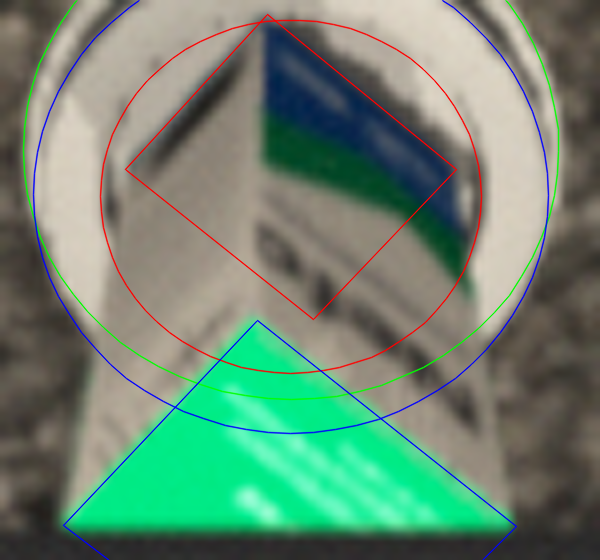

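View pics/o4.png

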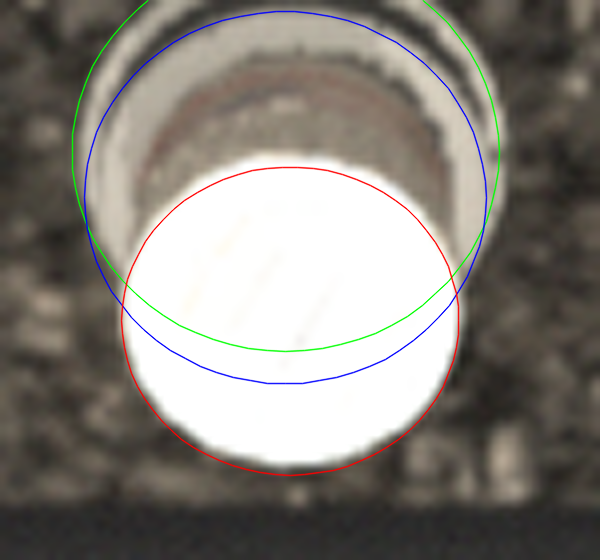

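View pics/w2.png

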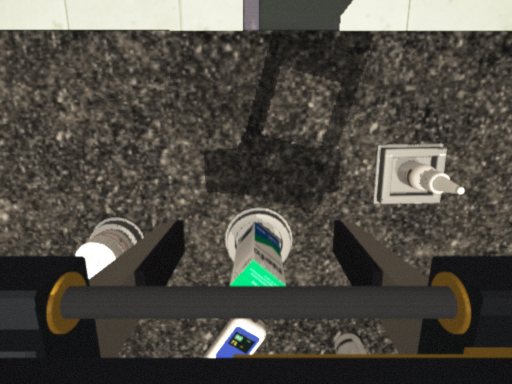

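```bash
python3 -m pendant '[[[40,0,-20,0,91],[80,0,-60,0,91],[105,0,-110,0,91],[108,0,-150,0,91],[108,0,-175,0,91],[108,0,-195,0,91],[108,0,-205,0,91],[108,0,-206,0,91],[108,0,-206,0,70],[108,0,-206,0,60]]]' 20
python3 - <<'E'
from h import *
state();cv2.imwrite('pics/w4.png',grab_frame('wrist'))
E
```

```text
time_s: 5.3
ee_pos: [0.5782, -0.3304, 0.0536]
tcp_rot: [[0.001, 0.0, 1.0], [-0.001, 1.0, -0.0], [-1.0, -0.001, 0.001]]
ft_force: [-0.0, -0.3, 0.1]
finger_gap: 0.793
t 5.3 tcp [ 0.5782 -0.3304  0.0536] yaw(y axis) 89.99 F [-0.  -0.3  0.1] gap 73.0
```

View pics/w4.png

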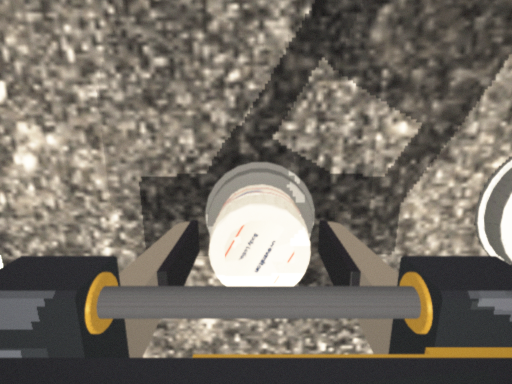

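The pot is centred between the fingers at (260,240), so I'll close and lift.

```bash
python3 -m pendant '[[[0,0,0,0,45],[0,0,0,0,40],[0,0,0,0,40],[0,0,0,0,40],[0,0,0,0,40],[0,0,5,0,40],[0,0,15,0,40],[0,0,30,0,40],[0,0,50,0,40],[0,0,70,0,40]]]' 20
python3 - <<'E'
from h import *
state();cv2.imwrite('pics/w5.png',grab_frame('wrist'))
E
```

```text
time_s: 6.6
ee_pos: [0.5779, -0.3302, 0.1245]
tcp_rot: [[0.001, 0.0, 1.0], [-0.0, 1.0, -0.0], [-1.0, -0.0, 0.001]]
ft_force: [0.4, 0.3, -0.6]
finger_gap: 0.586
t 6.6 tcp [ 0.5779 -0.3302  0.1245] yaw(y axis) 90.0 F [ 0.4  0.3 -0.6] gap 53.9
```

View pics/w5.png

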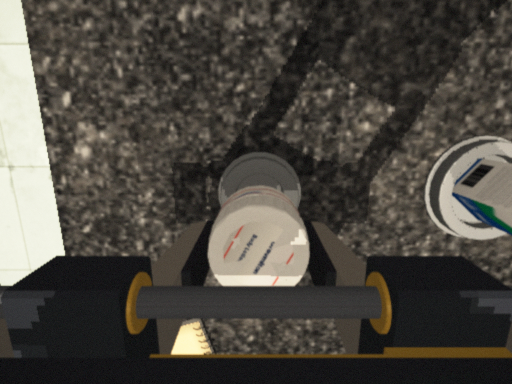

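```bash
python3 -m pendant '[[[0,0,30,0,40],[0,0,70,0,40],[0,5,110,0,40],[0,25,130,0,40],[-5,55,130,0,40],[-10,95,130,0,40],[-15,140,130,0,40],[-25,185,130,0,40],[-35,230,130,0,40],[-45,275,130,0,40]]]'
python3 -m pendant '[[[-5,45,0,0,40],[-10,90,0,0,40],[-15,135,0,0,40],[-20,180,0,0,40],[-25,225,0,0,40],[-28,265,0,0,40],[-28,300,0,0,40],[-28,315,0,0,40],[-28,315,0,0,40],[-28,315,0,0,40]]]'
python3 - <<'E'
from h import *
state();cv2.imwrite('pics/w6.png',grab_frame('wrist'));np.save('w6.npy',camera_model('wrist'),allow_pickle=True)
E
```

```text
time_s: 7.9
ee_pos: [0.5312, -0.0527, 0.2521]
tcp_rot: [[-0.001, -0.0, 1.0], [0.0, 1.0, 0.0], [-1.0, 0.0, -0.001]]
ft_force: [-0.4, -0.0, -1.3]
finger_gap: 0.588
time_s: 9.15
ee_pos: [0.5043, 0.259, 0.2524]
tcp_rot: [[-0.0, 0.0, 1.0], [-0.001, 1.0, -0.0], [-1.0, -0.001, -0.0]]
ft_force: [0.1, 0.7, -0.6]
finger_gap: 0.587
t 9.15 tcp [0.5043 0.259  0.2524] yaw(y axis) 89.98 F [ 0.1  0.7 -0.6] gap 54.0
```

View pics/w6.png

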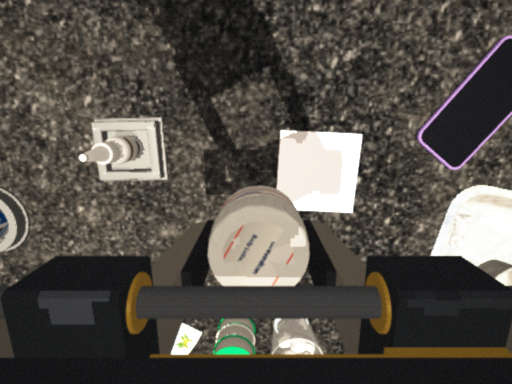

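The pot is still held. The mat's corners are at (280,130), (362,134), (353,212) and (276,207).

Run:
```python
from h import *
m=np.load('w6.npy',allow_pickle=True).item()
q=np.array([bp(m,p,.003) for p in[(280,130),(362,134),(353,212),(276,207)]]);print(q.round(4),q.mean(0))
```

```text
[[0.4491 0.2879 0.003 ]
 [0.4544 0.3977 0.003 ]
 [0.5635 0.3941 0.003 ]
 [0.5561 0.2841 0.003 ]] [0.5057598  0.34094256 0.003     ]
```

```bash
python3 -m pendant '[[[0,20,0,0,40],[0,50,-30,0,40],[0,75,-75,0,40],[0,81,-120,0,40],[0,81,-155,0,40],[0,81,-180,0,40],[0,81,-197,0,40],[0,81,-207,0,40],[0,81,-213,0,40],[0,81,-216,0,40]]]'
python3 -m pendant '[[[0,0,-1,0,40],[0,0,-1,0,40],[0,0,-1,0,58],[0,0,-1,0,66],[0,0,-1,0,74],[0,0,-1,0,74],[0,0,15,0,74],[0,0,40,0,74],[0,0,80,0,74],[-20,0,120,0,74]]]'
python3 - <<'E'
from h import *
state();cv2.imwrite('pics/w7.png',grab_frame('wrist'));np.save('w7.npy',camera_model('wrist'),allow_pickle=True)
E
```

```text
time_s: 10.45
ee_pos: [0.505, 0.3412, 0.0369]
tcp_rot: [[0.001, 0.0, 1.0], [0.0, 1.0, -0.0], [-1.0, 0.0, 0.001]]
ft_force: [0.3, 0.3, -0.4]
finger_gap: 0.587
time_s: 11.7
ee_pos: [0.4854, 0.3411, 0.1589]
tcp_rot: [[0.001, 0.001, 1.0], [0.001, 1.0, -0.001], [-1.0, 0.001, 0.001]]
ft_force: [-0.3, 1.0, 0.8]
finger_gap: 0.805
t 11.7 tcp [0.4854 0.3411 0.1589] yaw(y axis) 89.95 F [-0.3  1.   0.8] gap 74.0
```

View pics/w7.png

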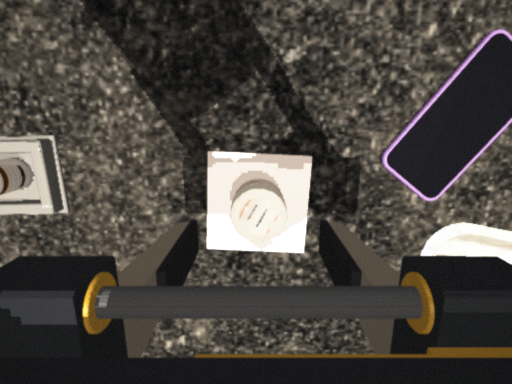

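The pot stands upright on the mat at (259,213). Next is the dropper.

```bash
python3 -m pendant '[[[0,-10,30,0,74],[0,-50,53,0,74],[-5,-100,53,0,74],[-10,-150,53,0,74],[-12,-200,53,0,74],[-12,-240,53,0,74],[-12,-254,53,0,74],[-12,-254,53,0,74],[-12,-254,53,0,74],[-12,-254,53,0,74]]]'
python3 - <<'E'
from h import *
state();cv2.imwrite('pics/w8.png',grab_frame('wrist'));np.save('w8.npy',camera_model('wrist'),allow_pickle=True)
E
```

```text
time_s: 13.0
ee_pos: [0.4727, 0.088, 0.2096]
tcp_rot: [[-0.0, -0.001, 1.0], [0.0, 1.0, 0.001], [-1.0, 0.0, -0.0]]
ft_force: [0.4, -0.1, -0.8]
finger_gap: 0.806
t 13.0 tcp [0.4727 0.088  0.2096] yaw(y axis) 90.07 F [ 0.4 -0.1 -0.8] gap 74.2
```

View pics/w8.png

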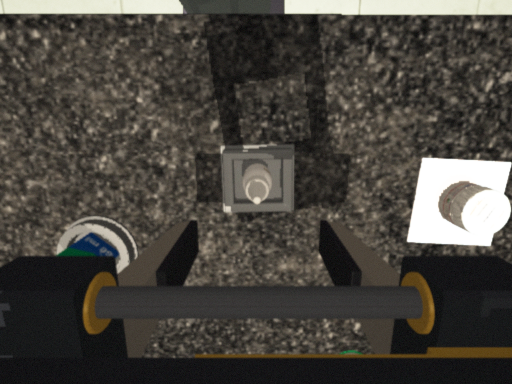

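Run:
```python
from h import *
m=np.load('w8.npy',allow_pickle=True).item();img=cv2.imread('pics/w8.png')
g=(0,255,0);r=(0,0,255);b=(255,0,0)
dx,dy=.4725,.0868
cv=[(rect(.475,.0871,.02,.052,.058,.6),r),(circ(dx,dy,.069,.0165),g),(circ(dx,dy,.006,.0165),r),(circ(dx,dy,.118,.009),b)]
cv2.imwrite('pics/o8.png',draw(img,m,cv,8,(217,140),(82,74)))
```

```text
(no output)
```

View pics/o8.png

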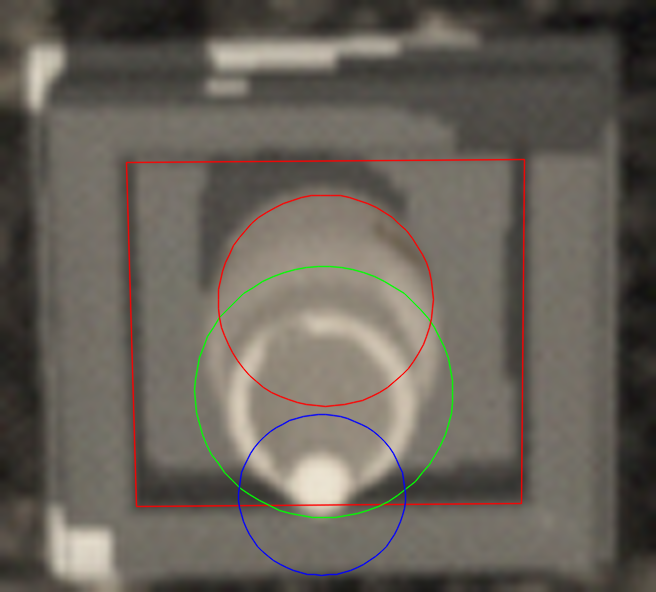

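```bash
python3 -m pendant '[[[0,0,-20,0,74],[0,0,-50,0,74],[0,0,-85,0,74],[0,0,-115,0,74],[0,0,-138,0,74],[0,0,-150,0,74],[0,0,-155,0,74],[0,0,-155,0,60],[0,0,-155,0,45],[0,0,-155,0,40]]]' 15
python3 -m pendant '[[[0,0,0,0,25],[0,0,0,0,22],[0,0,0,0,22],[0,0,0,0,22],[0,0,0,0,22],[0,0,5,0,22],[0,0,15,0,22],[0,0,35,0,22],[0,0,65,0,22],[0,0,100,0,22]]]' 15
python3 - <<'E'
from h import *
state();cv2.imwrite('pics/w9.png',grab_frame('wrist'));np.save('w9.npy',camera_model('wrist'),allow_pickle=True)
cv2.imwrite('pics/s9.png',cv2.resize(grab_frame('scene')[100:320,80:400],None,fx=2.4,fy=2.4))
E
```

```text
time_s: 14.3
ee_pos: [0.473, 0.087, 0.0552]
tcp_rot: [[0.001, 0.0, 1.0], [0.0, 1.0, -0.0], [-1.0, 0.0, 0.001]]
ft_force: [-0.0, -0.8, 0.2]
finger_gap: 0.501
time_s: 15.55
ee_pos: [0.4721, 0.0869, 0.1557]
tcp_rot: [[-0.001, 0.0, 1.0], [-0.0, 1.0, -0.0], [-1.0, -0.0, -0.001]]
ft_force: [0.2, -0.1, -0.4]
finger_gap: 0.328
t 15.55 tcp [0.4721 0.0869 0.1557] yaw(y axis) 89.99 F [ 0.2 -0.1 -0.4] gap 30.2
```

View pics/w9.png

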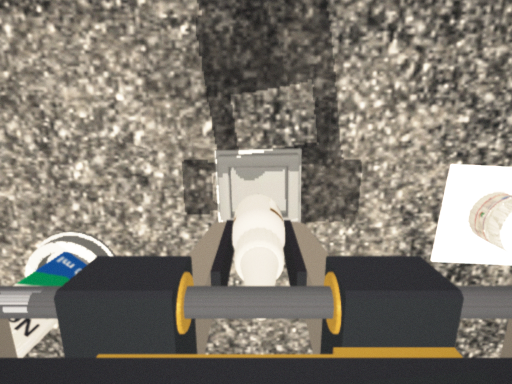

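View pics/s9.png

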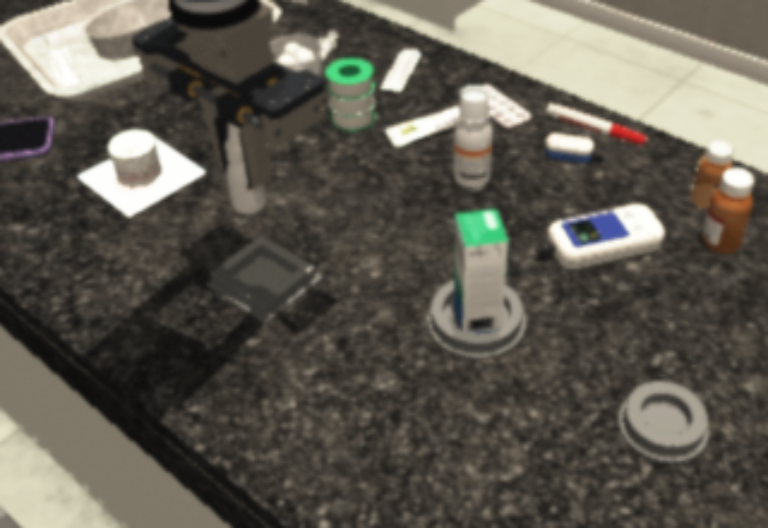

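Run:
```python
from h import *
m=np.load('w9.npy',allow_pickle=True).item();img=cv2.imread('pics/w9.png')
g=(0,255,0);r=(0,0,255);b=(255,0,0)
dx,dy,z=.4721,.0869,.1065
cv=[(circ(dx,dy,z+.063,.0165),g),(circ(dx,dy,z,.0165),r),(circ(dx,dy,z+.065,.0125),b)]
cv2.imwrite('pics/o9.png',draw(img,m,cv,6,(202,190),(120,100)))
```

```text
(no output)
```

View pics/o9.png

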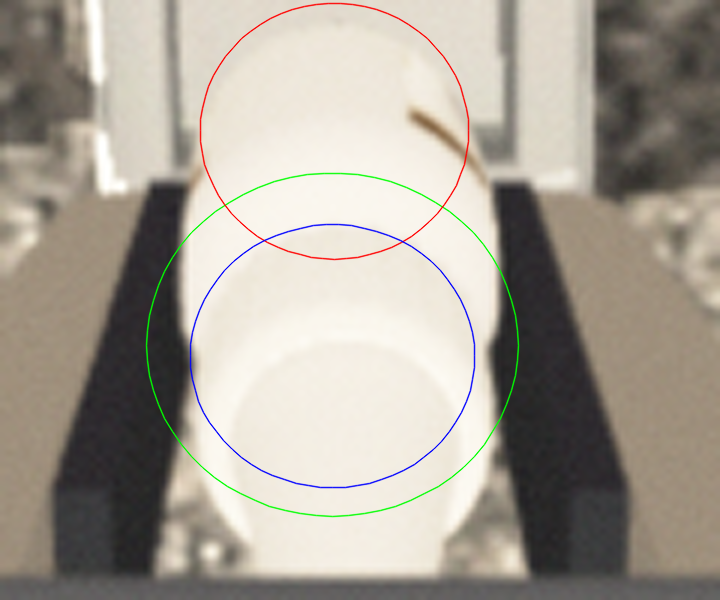

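The bottle hangs straight between the pads, which grip it just below its shoulder. I'll carry it to the small holder.

```bash
python3 -m pendant '[[[0,0,30,0,22],[0,-5,65,0,22],[5,-25,80,0,22],[15,-60,80,0,22],[25,-100,80,0,22],[40,-145,80,0,22],[50,-190,80,0,22],[60,-235,80,0,22],[70,-280,80,0,22],[80,-320,80,0,22]]]'
python3 -m pendant '[[[8,-35,0,0,22],[16,-65,0,0,22],[22,-85,0,0,22],[24,-96,0,0,22],[25,-97,0,0,22],[25,-97,0,0,22],[25,-97,0,0,22],[25,-97,-30,0,22],[25,-97,-60,0,22],[25,-97,-70,0,22]]]'
python3 - <<'E'
from h import *
state();cv2.imwrite('pics/w10.png',grab_frame('wrist'));np.save('w10.npy',camera_model('wrist'),allow_pickle=True)
m=camera_model('wrist');img=cv2.imread('pics/w10.png')
g=(0,255,0);r=(0,0,255);b=(255,0,0)
cv=[(circ(.578,-.3305,0,.04),g),(circ(.578,-.3305,.02,.022),r),(circ(.578,-.3305,.02,.036),b)]
cv2.imwrite('pics/o10.png',draw(img,m,cv,5,(190,120),(150,110)))
E
```

```text
time_s: 16.9
ee_pos: [0.5523, -0.2346, 0.2338]
tcp_rot: [[-0.001, 0.001, 1.0], [0.0, 1.0, -0.001], [-1.0, 0.0, -0.001]]
ft_force: [0.9, -0.8, -0.5]
finger_gap: 0.328
time_s: 18.15
ee_pos: [0.5767, -0.329, 0.163]
tcp_rot: [[-0.002, -0.0, 1.0], [0.001, 1.0, 0.0], [-1.0, 0.001, -0.002]]
ft_force: [-0.3, 0.1, 0.2]
finger_gap: 0.334
t 18.15 tcp [ 0.5767 -0.329   0.163 ] yaw(y axis) 90.02 F [-0.3  0.1  0.2] gap 30.8
```

View pics/o10.png

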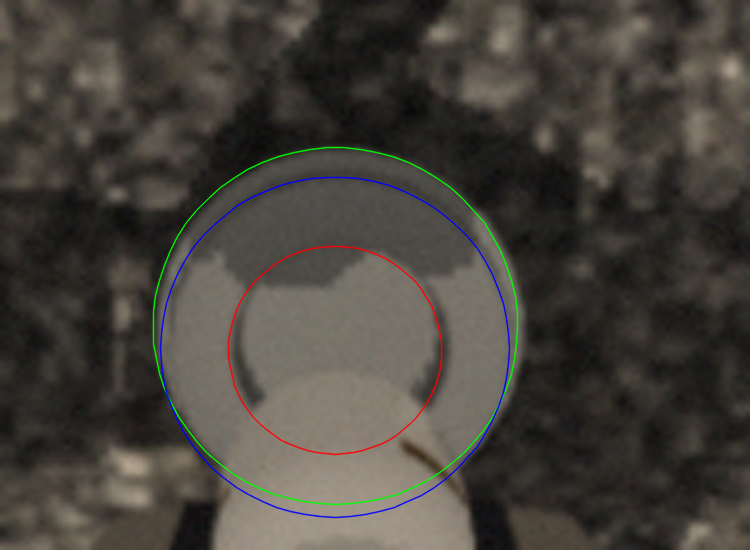

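```bash
python3 -m pendant '[[[0,0,-15,0,22],[0,0,-35,0,22],[0,0,-55,0,22],[0,0,-72,0,22],[0,0,-85,0,22],[0,0,-94,0,22],[0,0,-100,0,22],[0,0,-104,0,22],[0,0,-107,0,22],[0,0,-109,0,22]]]'
python3 - <<'E'
from h import *
state();cv2.imwrite('pics/w11.png',grab_frame('wrist'))
E
```

```text
time_s: 19.45
ee_pos: [0.5777, -0.3301, 0.0557]
tcp_rot: [[0.0, 0.0, 1.0], [-0.0, 1.0, -0.0], [-1.0, -0.0, 0.0]]
ft_force: [0.2, -0.2, -0.1]
finger_gap: 0.331
t 19.45 tcp [ 0.5777 -0.3301  0.0557] yaw(y axis) 90.0 F [ 0.2 -0.2 -0.1] gap 30.5
```

View pics/w11.png

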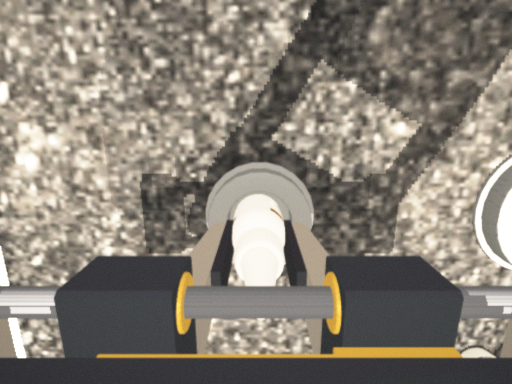

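The bottle's base is inside the well of the small holder, around (260,205). I'll release it and rise.

```bash
python3 -m pendant '[[[0,0,-1,0,22],[0,0,-1,0,22],[0,0,-1,0,36],[0,0,-1,0,44],[0,0,-1,0,52],[0,0,-1,0,60],[0,0,15,0,60],[0,0,45,0,60],[0,0,90,0,60],[0,0,140,0,60]]]'
python3 - <<'E'
from h import *
state();cv2.imwrite('pics/w12.png',grab_frame('wrist'))
cv2.imwrite('pics/s12.png',cv2.resize(grab_frame('scene')[150:320,200:420],None,fx=3,fy=3))
E
```

```text
time_s: 20.75
ee_pos: [0.5774, -0.3299, 0.1977]
tcp_rot: [[-0.0, 0.0, 1.0], [0.0, 1.0, -0.0], [-1.0, 0.0, -0.0]]
ft_force: [0.3, -0.6, -0.7]
finger_gap: 0.652
t 20.75 tcp [ 0.5774 -0.3299  0.1977] yaw(y axis) 90.0 F [ 0.3 -0.6 -0.7] gap 60.0
```

View pics/w12.png

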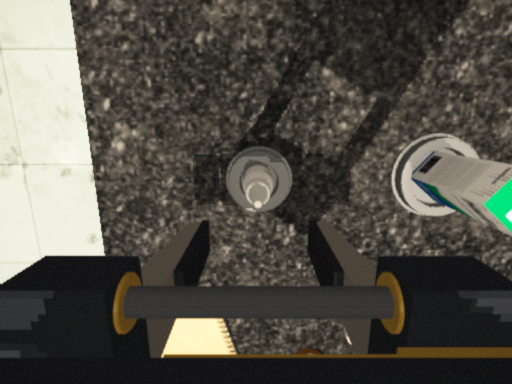

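View pics/s12.png

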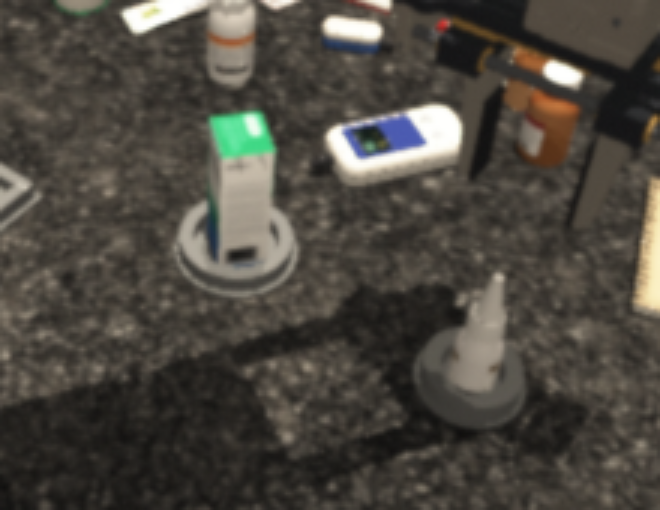

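The dropper bottle is upright in the small holder at (258,185). I'll go to the carton.

```bash
python3 -m pendant '[[[0,15,15,-5,80],[0,50,25,-12,91],[-2,95,25,-20,91],[-4,140,25,-28,91],[-4,180,25,-36,91],[-4.5,200,25,-41,91],[-4.5,208,25,-41,91],[-4.5,208,25,-41,91],[-4.5,208,25,-41,91],[-4.5,208,25,-41,91]]]' 20
python3 - <<'E'
from h import *
state();cv2.imwrite('pics/w13.png',grab_frame('wrist'))
m=camera_model('wrist');img=cv2.imread('pics/w13.png')
g=(0,255,0);r=(0,0,255);b=(255,0,0)
cx,cy,a=.5735,-.122,-41
cv=[(rect(cx,cy,.128,.04,.046,a),b),(rect(cx,cy,.006,.04,.046,a),r),(circ(.574,-.122,.02,.034),g)]
cv2.imwrite('pics/o13.png',draw(img,m,cv,5,(190,140),(150,150)))
E
```

```text
time_s: 22.1
ee_pos: [0.5731, -0.1228, 0.2205]
tcp_rot: [[-0.0, 0.656, 0.754], [-0.0, 0.754, -0.656], [-1.0, -0.0, -0.0]]
ft_force: [-0.2, -0.5, -0.9]
finger_gap: 0.989
t 22.1 tcp [ 0.5731 -0.1228  0.2205] yaw(y axis) 48.97 F [-0.2 -0.5 -0.9] gap 91.0
```

View pics/o13.png

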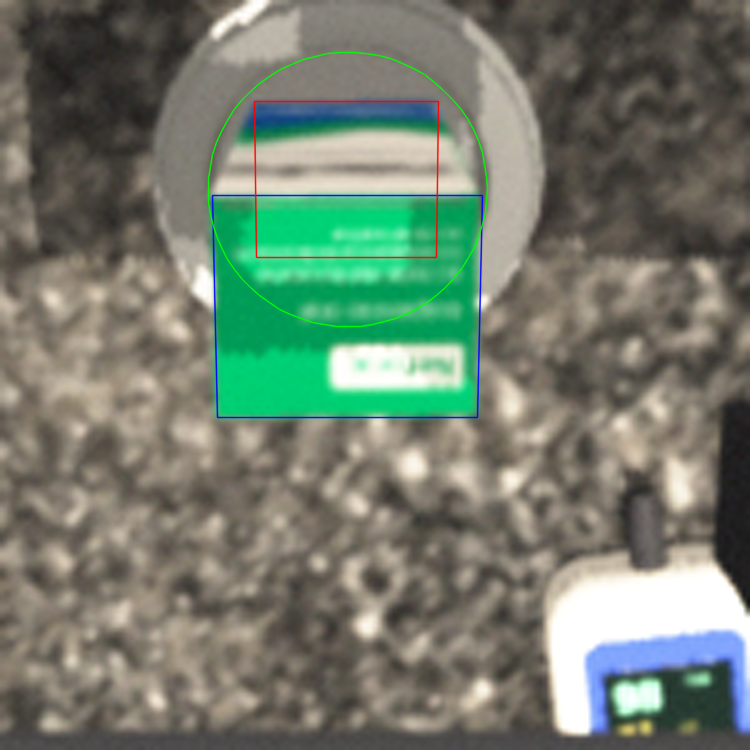

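```bash
python3 -m pendant '[[[0,0,-20,0,91],[0,0,-50,0,91],[0,0,-85,0,91],[0,0,-115,0,80],[0,0,-132,0,70],[0,0,-141,0,65],[0,0,-141,0,60],[0,0,-141,0,45],[0,0,-141,0,38],[0,0,-141,0,36]]]' 20
python3 -m pendant '[[[0,0,0,0,36],[0,0,0,0,36],[0,0,0,0,36],[0,0,0,0,36],[0,0,5,0,36],[0,0,15,0,36],[0,0,30,0,36],[0,0,50,0,36],[0,0,75,0,36],[0,0,100,0,36]]]' 20
python3 - <<'E'
from h import *
state();cv2.imwrite('pics/w14.png',grab_frame('wrist'))
E
```

```text
time_s: 23.4
ee_pos: [0.5738, -0.1222, 0.0805]
tcp_rot: [[0.002, 0.656, 0.755], [-0.0, 0.755, -0.656], [-1.0, 0.001, 0.001]]
ft_force: [0.9, -1.0, 5.5]
finger_gap: 0.501
time_s: 24.65
ee_pos: [0.5732, -0.1221, 0.1813]
tcp_rot: [[0.001, 0.656, 0.755], [-0.0, 0.755, -0.656], [-1.0, 0.0, 0.001]]
ft_force: [0.3, -0.2, -2.2]
finger_gap: 0.5
t 24.65 tcp [ 0.5732 -0.1221  0.1813] yaw(y axis) 49.0 F [ 0.3 -0.2 -2.2] gap 46.0
```

View pics/w14.png

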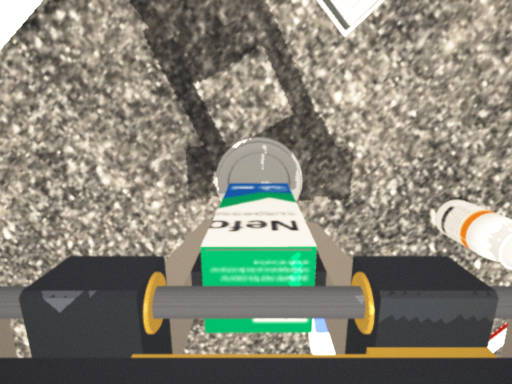

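The carton is held square in the grip and clear of the holder. I'll carry it to the rectangular holder and turn it.

```bash
python3 -m pendant '[[[0,5,15,0,36],[-5,20,20,4,36],[-15,45,20,10,36],[-30,75,20,17,36],[-45,105,20,24,36],[-60,135,20,30,36],[-75,165,20,36,36],[-90,190,20,40,36],[-98,205,20,41.6,36],[-98.5,209,20,41.6,36]]]'
python3 -m pendant '[[[0,0,0,0,36],[0,0,0,0,36],[0,0,-5,0,36],[0,0,-15,0,36],[0,0,-30,0,36],[0,0,-45,0,36],[0,0,-52,0,36],[0,0,-55,0,36],[0,0,-55,0,36],[0,0,-55,0,36]]]'
python3 - <<'E'
from h import *
s=state();cv2.imwrite('pics/w15.png',grab_frame('wrist'))
m=camera_model('wrist');img=cv2.imread('pics/w15.png')
g=(0,255,0);r=(0,0,255);b=(255,0,0)
z=.006+s['ee_pos'][2]-.0805
cx,cy=s['ee_pos'][:2]
cv=[(rect(.475,.0871,.02,.052,.058,.6),r),(rect(.475,.0871,0,.084,.09,.6),g),(rect(cx,cy,z,.04,.046,.6),b),(rect(cx,cy,z+.122,.04,.046,.6),b)]
cv2.imwrite('pics/o15.png',draw(img,m,cv,5,(185,110),(150,118)))
E
```

```text
time_s: 25.95
ee_pos: [0.4743, 0.0876, 0.1996]
tcp_rot: [[-0.0, -0.011, 1.0], [-0.0, 1.0, 0.011], [-1.0, -0.0, -0.0]]
ft_force: [-0.2, -0.5, -1.2]
finger_gap: 0.498
time_s: 27.2
ee_pos: [0.4749, 0.087, 0.145]
tcp_rot: [[0.001, -0.01, 1.0], [0.0, 1.0, 0.01], [-1.0, 0.0, 0.001]]
ft_force: [0.6, 0.3, -1.6]
finger_gap: 0.499
t 27.2 tcp [0.4749 0.087  0.145 ] yaw(y axis) 90.6 F [ 0.6  0.3 -1.6] gap 45.9
```

View pics/o15.png

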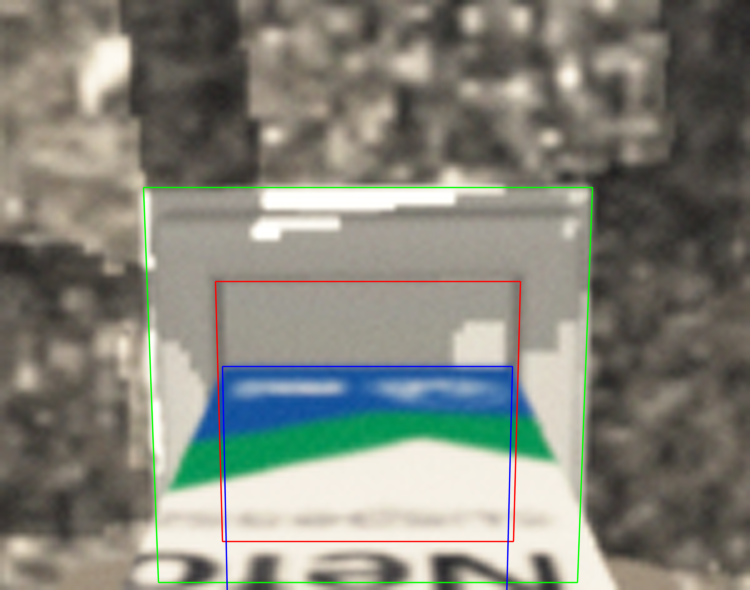

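The carton's base and the well line up with the models. Lowering.

```bash
python3 -m pendant '[[[0,0,-10,0,36],[0,0,-22,0,36],[0,0,-33,0,36],[0,0,-42,0,36],[0,0,-50,0,36],[0,0,-56,0,36],[0,0,-60,0,36],[0,0,-63,0,36],[0,0,-64.5,0,36],[0,0,-64.5,0,36]]]'
python3 - <<'E'
from h import *
s=state();cv2.imwrite('pics/w16.png',grab_frame('wrist'))
E
```

```text
time_s: 28.5
ee_pos: [0.4747, 0.087, 0.0805]
tcp_rot: [[0.0, -0.01, 1.0], [0.0, 1.0, 0.01], [-1.0, 0.0, 0.0]]
ft_force: [-2.0, -0.7, 3.4]
finger_gap: 0.502
t 28.5 tcp [0.4747 0.087  0.0805] yaw(y axis) 90.6 F [-2.  -0.7  3.4] gap 46.2
```

View pics/w16.png

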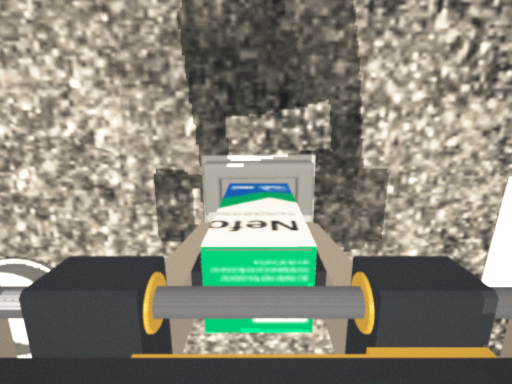

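```bash
python3 -m pendant '[[[0,0,0,0,50],[0,0,0,0,58],[0,0,0,0,68],[0,0,0,0,74],[0,0,0,0,74],[0,0,15,0,74],[0,0,45,0,74],[0,0,90,0,74],[0,0,135,0,74],[0,0,150,0,74]]]'
python3 - <<'E'
from h import *
s=state();cv2.imwrite('pics/w17.png',grab_frame('wrist'))
cv2.imwrite('pics/t17.png',cv2.resize(grab_frame('top')[170:270,120:380],None,fx=3,fy=3))
E
```

```text
time_s: 29.8
ee_pos: [0.4759, 0.0872, 0.2336]
tcp_rot: [[0.005, -0.01, 1.0], [0.001, 1.0, 0.01], [-1.0, 0.001, 0.005]]
ft_force: [0.6, 0.6, -0.6]
finger_gap: 0.805
t 29.8 tcp [0.4759 0.0872 0.2336] yaw(y axis) 90.59 F [ 0.6  0.6 -0.6] gap 74.1
```

View pics/w17.png

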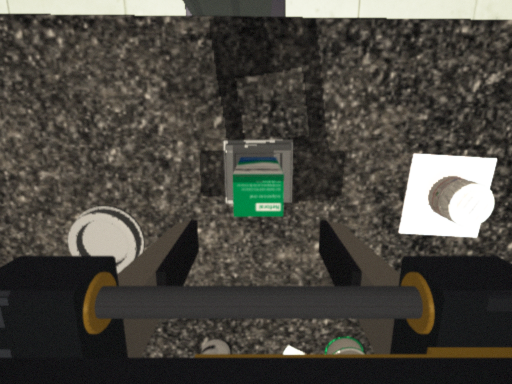

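The carton is seated in the rectangular holder. Back to the pot on the mat.

```bash
python3 -m pendant '[[[5,25,0,0,80],[10,70,0,0,85],[15,115,0,0,85],[20,160,0,0,85],[25,205,0,0,85],[30,240,0,0,85],[30,254,0,0,85],[30,254,0,0,85],[30,254,-30,0,85],[30,254,-60,0,85]]]'
python3 - <<'E'
from h import *
s=state();cv2.imwrite('pics/w18.png',grab_frame('wrist'))
m=camera_model('wrist');img=cv2.imread('pics/w18.png')
cv=[(circ(.505,.341,.05,.027),(0,0,255)),(circ(.505,.341,.003,.027),(255,0,0))]
cv2.imwrite('pics/o18.png',draw(img,m,cv,4,(170,110),(180,140)))
E
```

```text
time_s: 31.15
ee_pos: [0.5045, 0.3393, 0.1694]
tcp_rot: [[0.0, -0.01, 1.0], [-0.0, 1.0, 0.01], [-1.0, -0.0, 0.0]]
ft_force: [0.3, -0.7, 1.2]
finger_gap: 0.925
t 31.15 tcp [0.5045 0.3393 0.1694] yaw(y axis) 90.55 F [ 0.3 -0.7  1.2] gap 85.1
```

View pics/o18.png

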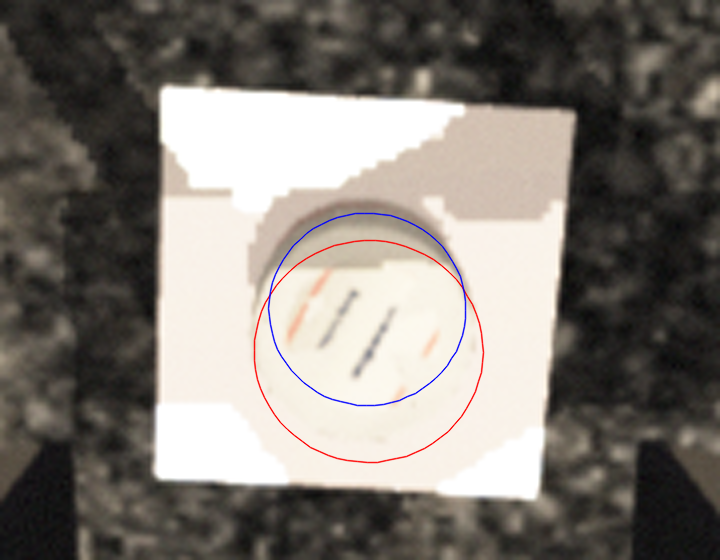

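```bash
python3 -m pendant '[[[0,0,-20,0,85],[0,0,-50,0,85],[0,0,-80,0,85],[0,0,-105,0,85],[0,0,-123,0,85],[0,0,-132,0,85],[0,0,-133.5,0,75],[0,0,-133.5,0,65],[0,0,-133.5,0,58],[0,0,-133.5,0,50]]]' 20
python3 -m pendant '[[[0,0,0,0,40],[0,0,0,0,40],[0,0,0,0,40],[0,0,0,0,40],[0,0,5,0,40],[0,0,20,0,40],[0,0,50,0,40],[0,0,90,0,40],[0,0,140,0,40],[0,0,190,0,40]]]' 20
python3 - <<'E'
from h import *
s=state();cv2.imwrite('pics/w19.png',grab_frame('wrist'))
E
```

```text
time_s: 32.45
ee_pos: [0.5049, 0.3412, 0.0372]
tcp_rot: [[0.001, -0.01, 1.0], [0.001, 1.0, 0.01], [-1.0, 0.001, 0.001]]
ft_force: [0.6, -0.2, 3.3]
finger_gap: 0.588
time_s: 33.7
ee_pos: [0.5043, 0.3407, 0.229]
tcp_rot: [[0.0, -0.01, 1.0], [0.0, 1.0, 0.01], [-1.0, 0.0, 0.0]]
ft_force: [0.6, 0.7, -0.8]
finger_gap: 0.586
t 33.7 tcp [0.5043 0.3407 0.229 ] yaw(y axis) 90.6 F [ 0.6  0.7 -0.8] gap 53.9
```

View pics/w19.png

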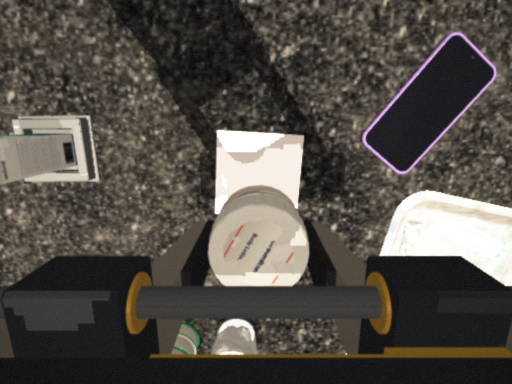

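```bash
python3 -m pendant '[[[0,-15,15,0,40],[5,-50,20,0,40],[10,-95,20,0,40],[20,-140,20,0,40],[30,-185,20,0,40],[40,-230,20,0,40],[45,-275,20,0,40],[50,-320,20,0,40],[60,-365,20,0,40],[65,-410,20,0,40]]]'
python3 -m pendant '[[[3,-30,0,0,40],[4,-48,0,0,40],[4,-53,0,0,40],[4,-53,-20,0,40],[4,-53,-50,0,40],[4,-53,-80,0,40],[4,-53,-105,0,40],[4,-53,-120,0,40],[4,-53,-127,0,40],[4,-53,-127,0,40]]]'
python3 - <<'E'
from h import *
s=state();cv2.imwrite('pics/w20.png',grab_frame('wrist'))
m=camera_model('wrist');img=cv2.imread('pics/w20.png')
x,y,z=s['ee_pos']
cv=[(circ(.574,-.122,.0,.05),(0,255,0)),(circ(.574,-.122,.02,.034),(0,0,255)),(circ(x,y,z-.0336,.027),(255,0,0))]
cv2.imwrite('pics/o20.png',draw(img,m,cv,4,(170,110),(180,140)))
E
```

```text
time_s: 35.0
ee_pos: [0.5685, -0.0712, 0.246]
tcp_rot: [[-0.002, -0.01, 1.0], [0.0, 1.0, 0.01], [-1.0, 0.0, -0.002]]
ft_force: [0.5, -0.1, -0.6]
finger_gap: 0.589
time_s: 36.25
ee_pos: [0.5737, -0.1218, 0.1197]
tcp_rot: [[-0.0, -0.011, 1.0], [0.0, 1.0, 0.011], [-1.0, 0.0, -0.0]]
ft_force: [0.4, 1.0, -0.7]
finger_gap: 0.588
t 36.25 tcp [ 0.5737 -0.1218  0.1197] yaw(y axis) 90.61 F [ 0.4  1.  -0.7] gap 54.1
```

View pics/o20.png

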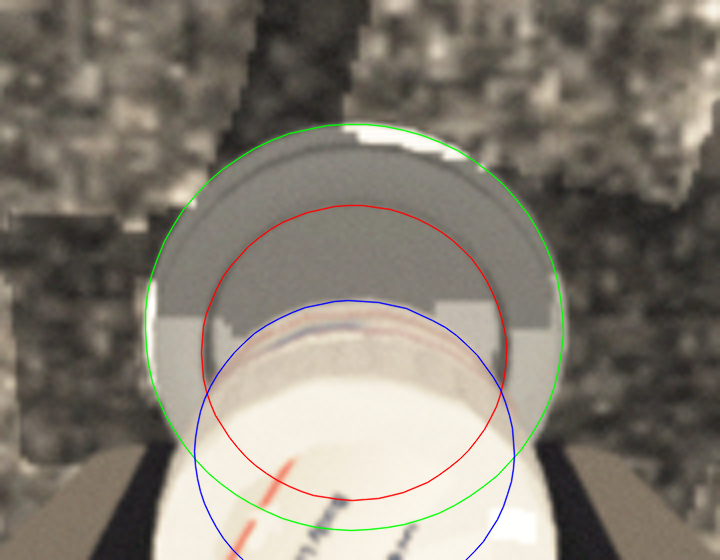

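The pot and well are aligned. Lowering.

```bash
python3 -m pendant '[[[0,0,-12,0,40],[0,0,-27,0,40],[0,0,-42,0,40],[0,0,-54,0,40],[0,0,-63,0,40],[0,0,-70,0,40],[0,0,-75,0,40],[0,0,-78,0,40],[0,0,-80,0,40],[0,0,-80,0,40]]]'
python3 -m pendant '[[[0,0,0,0,58],[0,0,0,0,64],[0,0,0,0,70],[0,0,0,0,76],[0,0,0,0,76],[0,0,15,0,76],[0,0,45,0,76],[0,0,90,0,76],[0,0,140,0,76],[-20,0,170,0,76]]]'
python3 - <<'E'
from h import *
s=state();img=grab_frame('wrist');cv2.imwrite('pics/w21.png',img)
m=camera_model('wrist')
x,y=.574,-.122
cv=[(circ(x,y,.053,.027),(0,0,255)),(circ(x,y,.02,.034),(0,255,0))]
cv2.imwrite('pics/o21.png',draw(img,m,cv,4,(170,110),(180,140)))
E
```

```text
time_s: 37.55
ee_pos: [0.5737, -0.1221, 0.0402]
tcp_rot: [[0.0, -0.01, 1.0], [-0.0, 1.0, 0.01], [-1.0, -0.0, 0.0]]
ft_force: [-1.2, -0.2, 3.4]
finger_gap: 0.59
time_s: 38.8
ee_pos: [0.5552, -0.1223, 0.2134]
tcp_rot: [[0.005, -0.011, 1.0], [-0.001, 1.0, 0.011], [-1.0, -0.001, 0.005]]
ft_force: [-0.5, -0.2, 0.3]
finger_gap: 0.826
t 38.8 tcp [ 0.5552 -0.1223  0.2134] yaw(y axis) 90.61 F [-0.5 -0.2  0.3] gap 76.0
```

View pics/o21.png

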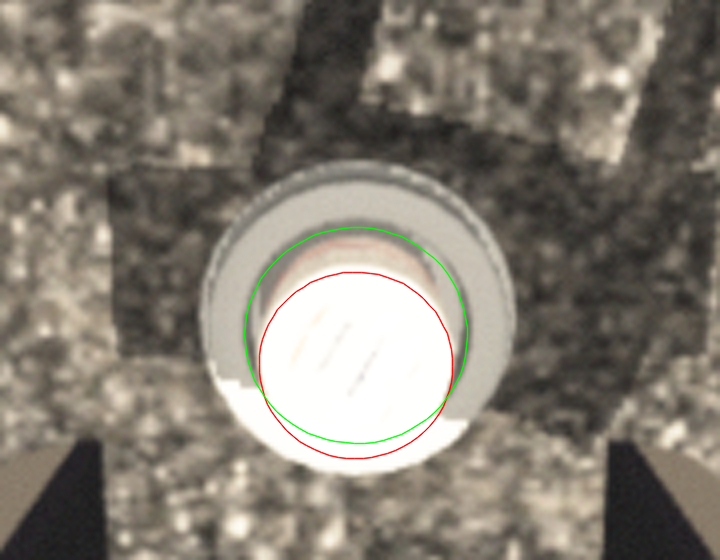

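The pot sits in the large holder's well. I'll back the arm off so the scene and top cameras can check everything.

```bash
python3 -m pendant '[[[-20,15,20,0,76],[-60,40,40,0,76],[-100,70,50,0,76],[-130,95,50,0,76],[-145,105,50,0,76],[-150,110,50,0,76],[-150,110,50,0,76],[-150,110,50,0,76],[-150,110,50,0,76],[-150,110,50,0,76]]]'
python3 - <<'E'
from h import *
s=state()
S=grab_frame('scene');ms=camera_model('scene');T=grab_frame('top');mt=camera_model('top')
r=(0,0,255);b=(255,0,0);g=(0,255,0)
cv=[(circ(.574,-.122,.053,.027),r),(circ(.574,-.122,.006,.027),r),(circ(.578,-.330,.118,.009),g),(circ(.578,-.330,.069,.0165),g),(rect(.475,.087,.128,.04,.046,.6),b),(rect(.475,.087,.006,.04,.046,.6),b)]
cv2.imwrite('pics/sF.png',draw(S,ms,[],2.8,(120,130),(270,180)))
cv2.imwrite('pics/soF.png',draw(S,ms,cv,2.8,(120,130),(270,180)))
cv2.imwrite('pics/tF.png',draw(T,mt,[],3,(120,80),(265,190)))
E
```

```text
time_s: 40.1
ee_pos: [0.4038, -0.0123, 0.2594]
tcp_rot: [[-0.0, -0.01, 1.0], [-0.0, 1.0, 0.01], [-1.0, -0.0, -0.0]]
ft_force: [-0.3, -0.1, 0.3]
finger_gap: 0.827
t 40.1 tcp [ 0.4038 -0.0123  0.2594] yaw(y axis) 90.57 F [-0.3 -0.1  0.3] gap 76.1
```

View pics/sF.png

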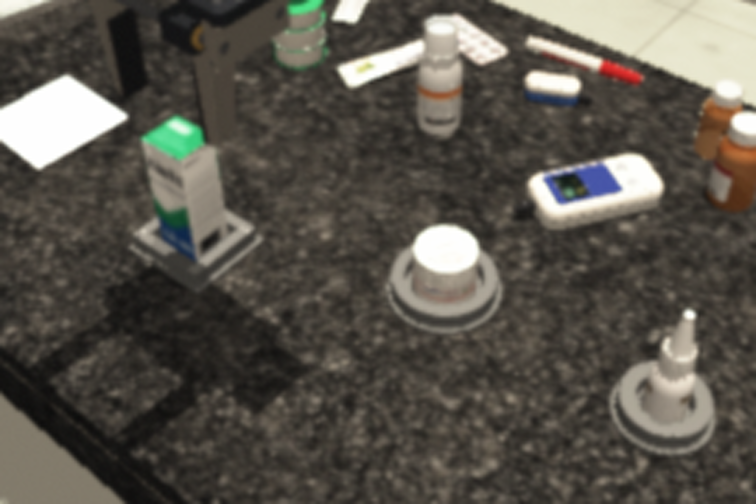

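View pics/soF.png

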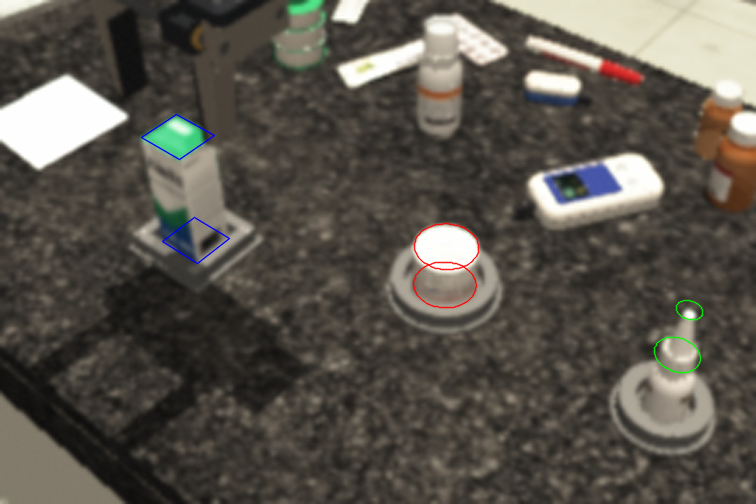

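View pics/tF.png

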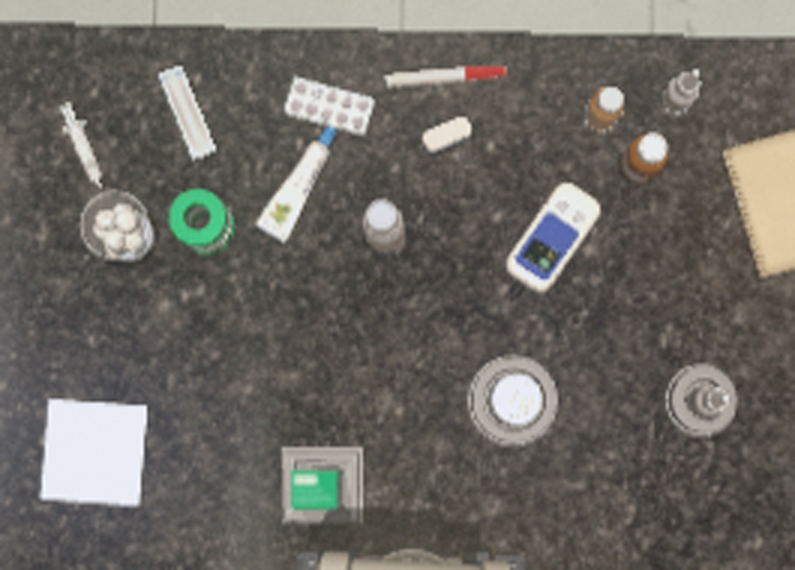

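All three objects stand upright in their own wells, and the overlays match seated heights. The mat is empty and the bystanders haven't moved. Handing in.

```bash
python3 -c "
from plant import sign_off;print(sign_off())"
```

```text
the job is handed in; nothing more can be done
None
```

I stood the pot on the mat and let go of it there. Then I put the dropper bottle in the small round holder, the carton in the rectangular one, and the pot in the large round one. I handed the job in at about 40 s on the robot's clock.

**Seating:** In the final scene-camera overlay, all three looked upright and at the heights expected for standing on the well floors. The carton and pot also pushed back about 3.4 N as they touched down. The dropper bottle was released at the height calculated for the floor, with no contact force read, so its seating rests on that height and the pictures.

**Surroundings:** The mat was empty, the bystanders looked unmoved, and the gripper was clear of everything. The highest wrist force I saw, read only at the end of each move, was about 5.5 N.

**Disagreements:**
- The top camera put the rectangular holder about 2–3 mm from where the wrist camera did, and I used the wrist camera's positions.
- The gripper closed to about 30 mm on the 33 mm dropper bottle, because it held the bottle near its rounded shoulder.

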